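# Fetch a power module from the parts drawer and lay it on the heat sink

### The arm

A 7-joint arm with a two-finger parallel gripper is mounted at the origin on a cart in front of the work surface, level with it; the furniture and walls round the work are solid. World frame = base frame: x ahead of the robot, y to its left, z up, the work surface at z = 0. Lengths are in m, angles in rad, forces in N, time in s.
With the tool pointing down it reaches from about 0.425 to 0.925 m from the base axis. Payload 6.8 kg.
Tool frame: the origin (TCP) lies at the very end of the fingers, on their centre line; the grasp point (between the pads) lies r.grip_point_offset behind it (r.grip_point_offset is the distance from the TCP to the grasp point, in m); z points along the fingers, y is the line along which they close (so a half turn about z gives the same grasp; the last joint's range is limited). The gripper opens to 85 mm and grips with 20 to 120 N. Pads are 22 mm wide; open, the fingers measure 114 mm over their backs; the gripper's body (76 mm by 85 mm) begins 54 mm behind the grasp point. The pads swing forward as they close: fully open they stand 13 mm farther back than shut.
Start: joints at [1.16, 0.477, 0.022, 1.555, -0.011, 1.109, -0.083], TCP at [0.201, -0.644, 0.231] pointing down, gripper open.
Joint ranges: [-2.96, 2.96], [-0.34, 2.1], [-1.41, 1.46], [0.24, 2.44], [-1.37, 4.51], [0.17, 1.92], [-2.96, 2.96]. Speed limits (rad/s): [2.39, 2.39, 3.14, 3.14, 3.14, 3.14, 3.14].

### API

Orientations are given as a rotation vector (axis times angle).
In Python, from bench import r gives the robot as it stands. The module is installed in compiled form; this text tells all that it offers. Calls block until the motion is done:
- r.move_ptp(position, orientation): joint-space move of the TCP to a pose.
- r.servo_line(position, orientation=None, rate=0.15): straight line of the TCP; orientation=None keeps the orientation; rate is the mean speed in m/s.
- r.move_joints(angles): joint-space move.
- r.gripper_to(opening, force=None): opening from 0.0 (shut) to 1.0 (fully open); force is the grip in N (None keeps the last); returns when the fingers have stopped.
- r.wait(seconds).
- r.inverse_kinematics(position, orientation): joint angles nearest the present ones, or None.
- r.get_obs(): the state.
- r.snapshot(name): name is "side" or "top" or "wrist"; returns the picture (384x512x3 uint8, blue, green, red); there is no depth.
- r.camera_params(name): a dict with "camera_matrix" (3x3 intrinsics, pixels), "R" (3x3) and "t" (3): a world point X has camera coordinates R X + t. Camera axes: x right, y down, z forward; pixel columns grow to the right and rows downward; lengths in m; the calibration is good to about 2 mm. The wrist camera is an equidistant fisheye: a pixel r from the principal point sees the ray r / f radians off the axis. A picture is of the moment at which its call begins: read the wrist's pose just before it. camera_params takes no time and is no camera call; for the wrist camera it gives the pose at the moment of the call.
A pose or a line that the arm cannot do raises r.IKError and nothing moves.
- r.job_done(): hands the job in; it is judged then, once.
The state is a dict: "time": time; "qpos": joint angles; "qvel": joint speeds; "joint_torque": joint torques, N m; "ee_pos": TCP position; "ee_rot": TCP orientation; "wrist_force": force on the tool from outside, world axes, zero at the start; "torque": the same for the moment, N m; "grip_width": opening from 0.0 (shut) to 1.0 (fully open); "gripper_force": force on a finger pad.
Only numpy, scipy, OpenCV 4.12 (cv2) and the standard library are available. Lean on these libraries where they do the work, as an engineer would, in place of code of your own. Each camera call takes 0.05 s, during which the arm holds its last target. There are 200 camera calls.

### The job

Open the drawer of the grey parts cabinet nearly all the way, lift out the power module and set it down on the bench top to change your grip from its ends to its long sides. Then lay it flat and straight on the blue pad of the heat sink, centred on it between the two black blocks, and let go. Do not tip the module, and leave the tools and parts lying about alone; the drawer may stay open.

Things in the scene. Friction and masses are not known exactly. Their poses are not given: they have to be found in the camera images.
- parts_drawer (a joint): Slide of the drawer of the grey parts cabinet: 0 is shut, 0.11 m is fully out. It slides level, straight out of the cabinet's front, with a light steady drag (about 2 N), and stays where it is left. The blue front panel is 178 mm wide, its top edge 64 mm above the bench; the drawer's side walls are 14 mm lower.
- cabinet_top (a point): Middle of the cabinet's top, 72 mm above the bench (a 2 mm mat lies on it). The cabinet is 160 mm deep (x, into the cabinet) and 190 mm wide (y), fixed to the bench. A blue mat, 3 mm thick, covers the far part of the bench.
- drawer_handle (a point): Middle of the drawer's steel bow handle: a level round bar, 10 mm thick, about 95 mm long, 42 mm above the bench; its centre is 44 mm in front of the blue panel (39 mm clear behind the bar, open above). The point moves with the drawer. x points into the cabinet (the drawer opens along -x), y along the bar, z up.
- module_centre (a point): Centre of the power module, 15 mm above its underside: black case 32 x 68 mm on a flat metal base 34 x 92 x 3 mm that sticks out 12 mm past each end of the case; screw terminals on top, 30 mm high overall, about 0.16 kg. The case's sides and ends are flat from 3 to 22 mm above the underside. x is across the module, y along it, z up. It starts in the drawer's pocket.
- pocket_floor (a point): Middle of the floor of the foam pocket in the drawer where the module starts, 90 mm behind the handle bar, 16 mm above the bench; moves with the drawer. The pocket is 40 mm wide (x) and 166 mm long (y). The foam along both long sides is 28 mm high, so the module can be gripped only by its ends there. A rib 4 mm high (6 mm thick) lies across it 50 mm to either side of the middle.
- pad_centre (a point): Middle of the top of the blue pad (46 x 96 mm) on the finned aluminium heat sink (100 x 160 mm, fixed to the bench); the pad is 36 mm above the bench and open along its long sides. x is across the pad, y along it, z up. The module may lie either way round on it.
- block_top (a point): Middle of the top of one of the two black blocks, at the +y end of the pad; the other stands alike at the -y end. Each is 70 mm wide (x), 20 mm thick (y) and rises 40 mm from the heat sink, to 39 mm above the pad. They are 99 mm apart: the 92 mm module fits between them with 3.5 mm to spare at each end, but not with fingers at its ends.
- side_cutters: Bystander, to be left where it is: red-handled side cutters, 60 x 133 x 13 mm, lying; origin at the centre of its underside.
- capacitor: Bystander, to be left where it is: dark blue round capacitor, 35 mm across, 58 mm tall, standing; origin at the centre of its underside.
- tape_roll: Bystander, to be left where it is: yellow roll of tape, 62 mm across, 15 mm high, lying; origin at the centre of its underside.
- fork_tester: Bystander, to be left where it is: orange fork tester, 217 x 54 x 39 mm, lying; origin at the centre of its underside.
- slot_driver: Bystander, to be left where it is: blue-handled screwdriver, 168 mm long, lying; origin at the centre of its underside.

How it is judged:
By the outcome, as a careful person would: the job done as asked, in the order asked, and still so for the second after the job is handed in, with the robot touching nothing.
It also fails if it takes over 69 s, if anything falls off the work surface, if the arm or the gripper's body presses on something with over 40 N, if the wrist force passes 120 N, or if a joint passes its speed limit or range.

## Working session

There is one attempt and no reset: what is moved stays moved. The work goes in short steps, each a Python script; the robot and the scene stay as the last script left them, time stands still between calls to the robot, and variables do not carry over. Pictures are saved under pics/ and viewed, at most 10 in all, crops included, and the job is handed in when it is done.

```bash
mkdir -p pics; python3 - <<'E'
from bench import r
import cv2,numpy as np
o=r.get_obs();print(o['time'],o['ee_pos'],o['ee_rot'],r.grip_point_offset)
for n in ("top","side"):
    im=r.snapshot(n);cv2.imwrite(f"pics/{n}0.png",im)
    p=r.camera_params(n);print(n,p['camera_matrix'].round(1).tolist(),(-p['R'].T@p['t']).round(3),p['R'].round(3).tolist())
E
```

```text
0.0 [ 0.20108907 -0.6437401   0.23031852] [-3.10391005e+00 -4.73601440e-01  6.69550627e-04] 0.0187
top [[469.2, 0.0, 255.6], [0.0, 469.2, 191.7], [0.0, 0.0, 1.0]] [ 0.434 -0.003  1.275] [[0.004, -1.0, 0.023], [-0.991, -0.008, -0.137], [0.137, -0.022, -0.99]]
side [[396.4, 0.0, 255.7], [0.0, 396.4, 188.8], [0.0, 0.0, 1.0]] [ 1.436 -0.107  0.808] [[0.121, 0.992, -0.017], [0.627, -0.09, -0.774], [-0.769, 0.083, -0.633]]
```

```bash
python3 - <<'E'
import cv2
for n in("top","side"):
    cv2.imwrite(f"pics/{n}0b.png",cv2.resize(cv2.imread(f"pics/{n}0.png"),(800,600),interpolation=cv2.INTER_CUBIC))
E
```

```text
(no output)
```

View pics/top0b.png

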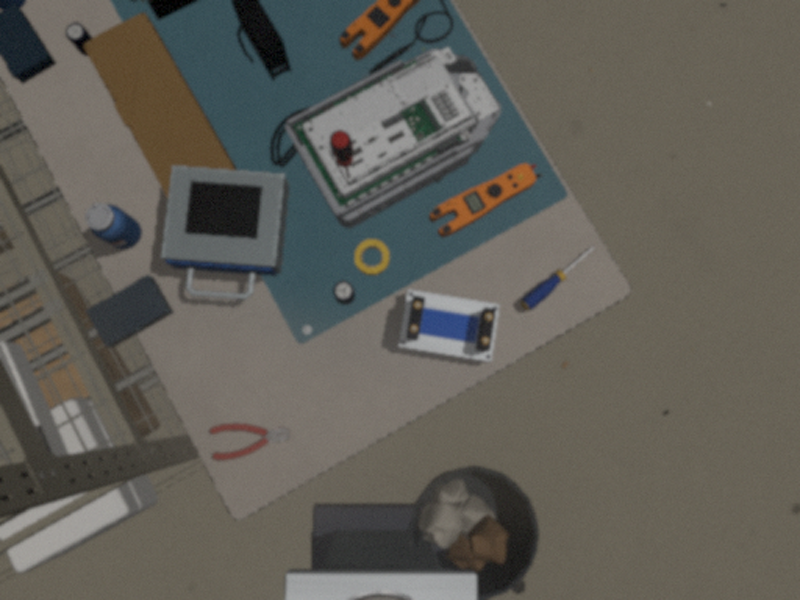

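View pics/side0b.png

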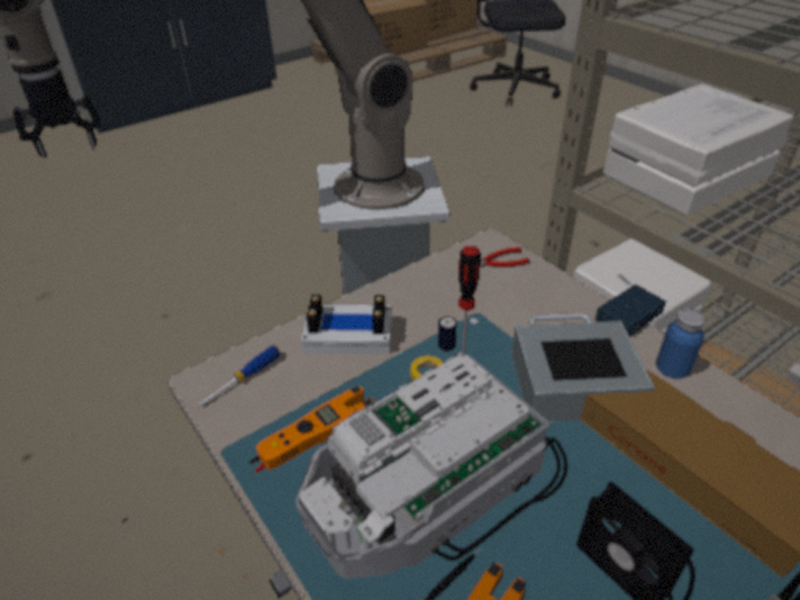

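The top view shows the cabinet at display pixels (225,215) with its handle bar at about (220,296). The heat sink with the blue pad is at (449,325), the capacitor at (344,290) and the tape at (372,256). The cutters are at (240,441), and the bench around (330,380) is free for the regrip. In the side view the same things are visible, and the tall red screwdriver stands on the inverter.

```bash
cat > h.py <<'E'
from bench import r
import cv2,numpy as np
from scipy.spatial.transform import Rotation as Rn
def ray(p,uv):
    K=p['camera_matrix'];a=(np.array(uv,float)-K[:2,2])/K[0,0]
    if p.get('fish'):
        t=np.linalg.norm(a)+1e-12;d=np.array([*(a/t*np.sin(t)),np.cos(t)])
    else:d=np.array([*a,1])
    return -p['R'].T@p['t'],p['R'].T@d
def cast(p,uv,z):
    c,d=ray(p,uv);return (c+d*(z-c[2])/d[2])[:2]
def rot(yaw): # tool down, finger closing line (tool y) at angle yaw from world x (mod pi)
    c,s=np.cos(yaw),np.sin(yaw);y=np.array([c,s,0]);z=np.array([0,0,-1.]);x=np.cross(y,z)
    return Rn.from_matrix(np.c_[x,y,z]).as_rotvec()
def wrist(name):
    p=r.camera_params("wrist");im=r.snapshot("wrist");p['fish']=1
    cv2.imwrite(f"pics/{name}.png",im);np.savez(f"pics/{name}.npz",**p);return im,p
def load(name):return dict(np.load(f"pics/{name}.npz"))
def blob(mask,roi):
    m=np.zeros_like(mask);a,b,c,d=roi;m[b:d,a:c]=mask[b:d,a:c]
    cs,_=cv2.findContours(m,cv2.RETR_EXTERNAL,cv2.CHAIN_APPROX_NONE);return max(cs,key=cv2.contourArea)
E
python3 - <<'E'
from h import *
p=r.camera_params("top");im=cv2.imread("pics/top0.png");h=cv2.cvtColor(im,cv2.COLOR_BGR2HSV)
def rect(m,roi,z,n):
    c=blob(m,roi).reshape(-1,2);w=np.array([cast(p,q,z) for q in c]).astype(np.float32)
    R=cv2.minAreaRect(w);b=cv2.boxPoints(R);e=b[1]-b[0];f=b[2]-b[1];l=e if np.linalg.norm(e)>np.linalg.norm(f) else f
    print(n,np.round(R[0],4),np.round(R[1],4),'long axis deg',np.degrees(np.arctan2(l[1],l[0])))
rect(((h[...,2]<45)*255).astype('uint8'),(112,110,172,158),.074,'mat')
rect(cv2.inRange(h,(105,120,60),(130,255,255)),(262,185,318,230),.036,'pad')
v=h[...,2].astype(int);rect(((v>150)*255).astype('uint8'),(112,176,170,196),.042,'handle')
rect(((v>100)&(h[...,1]<60)).astype('uint8')*255,(250,180,325,236),.035,'sink')
for n,q,z in(('hl',(187,297),.042),('hr',(250,297),.042),('cab',(172,167),.072),('cab',(285,172),.072),('cab',(277,271),.072),('cab',(163,262),.072),('cap',(344,290),.058),('free',(330,375),0),('cutR',(290,433),0),('sinkL',(398,350),.036),('sinkbl',(400,290),.036)):
    print(n,cast(p,np.array(q)/1.5625,z).round(3))
E
```

```text
mat [0.7511 0.2672] [0.1155 0.0851] long axis deg 86.09325
pad [ 0.5636 -0.112 ] [0.0927 0.0396] long axis deg 80.88275Traceback (most recent call last):
  File "<stdin>", line 9, in <module>
  File "<stdin>", line 4, in rect
  File "h.py", line 21, in blob
    cs,_=cv2.findContours(m,cv2.RETR_EXTERNAL,cv2.CHAIN_APPROX_NONE);return max(cs,key=cv2.contourArea)
                                                                            ~~~^^^^^^^^^^^^^^^^^^^^^^^^
ValueError: max() iterable argument is empty
```

```bash
python3 - <<'E'
from h import *
p=r.camera_params("top")
for n,q,z in(('hl',(187,297),.042),('hr',(250,297),.042),('cab',(172,167),.072),('cab',(285,172),.072),('cab',(277,271),.072),('cab',(163,262),.072),('cap',(344,290),.058),('free',(330,375),0),('cutR',(290,433),0),('sinkL',(398,350),.036),('sinkbl',(400,290),.036)):
    print(n,cast(p,np.array(q)/1.5625,z).round(3))
# travel over heat sink first (close look), then handle
r.move_ptp([.545,-.105,.27],rot(-np.radians(8.5)))
im,P=wrist('w_sink');print((-P['R'].T@P['t']).round(3),P['R'].round(2).tolist(),P['camera_matrix'].round(1).tolist())
r.move_ptp([.6,.275,.25],rot(-np.radians(3.5)))
im2,P=wrist('w_hand');print((-P['R'].T@P['t']).round(3))
o=r.get_obs();print(o['time'],o['qpos'].round(2),o['ee_pos'])
cv2.imwrite('pics/w_both.png',cv2.resize(np.hstack([im,im2]),(800,300),interpolation=cv2.INTER_AREA))
E
```

```text
hl [0.606 0.329]
hr [0.607 0.223]
cab [0.823 0.356]
cab [0.817 0.166]
cab [0.647 0.174]
cab [0.66  0.363]
cap [0.618 0.064]
free [0.478 0.089]
cutR [0.379 0.155]
sinkL [ 0.519 -0.028]
sinkbl [ 0.622 -0.031]
[ 0.556 -0.035  0.413] [[0.99, -0.15, -0.0], [-0.14, -0.95, 0.29], [-0.04, -0.29, -0.96]] [[297.3, 0.0, 252.8], [0.0, 297.3, 193.2], [0.0, 0.0, 1.0]]
[0.605 0.345 0.393]
3.9167 [-0.06  0.52 -0.66  1.54  0.33  1.2  -0.85] [0.60100578 0.27263866 0.25000781]
```

View pics/w_both.png

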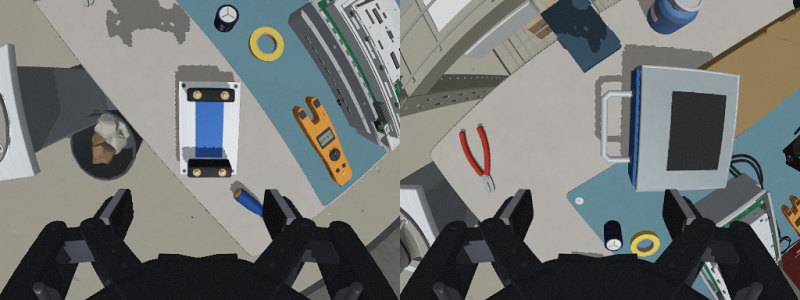

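The left half (over the sink) shows the pad at about (209,131), with the block tops at (211,95) and (210,170). The right half shows the handle bar at about column 604, rows 95–160, the blue panel at 635, and the cabinet's black mat at (699,131).

```bash
python3 - <<'E'
from h import *
def world(c,p,z):return np.array([cast(p,q,z) for q in np.reshape(c,(-1,2))],np.float32)
def rect(c,p,z,n):
    R=cv2.minAreaRect(world(c,p,z));b=cv2.boxPoints(R);e=b[1]-b[0];f=b[2]-b[1];l=e if np.linalg.norm(e)>np.linalg.norm(f) else f
    print(n,np.round(R[0],4),np.round(R[1],4),'deg',np.degrees(np.arctan2(l[1],l[0])).round(2))
p=load('w_sink');h=cv2.cvtColor(cv2.imread('pics/w_sink.png'),cv2.COLOR_BGR2HSV)
rect(blob(cv2.inRange(h,(100,120,60),(130,255,255)),(230,100,300,240)),p,.036,'pad')
sk=blob(cv2.inRange(h,(0,0,150),(180,60,255)),(225,95,312,235));rect(sk,p,.034,'sink')
bl=[]
for n,q in(('b+',(211,95)),('b-',(210,170))):
    # gold screws on block tops
    x,y=int(q[0]*1.28),int(q[1]*1.28);m=cv2.inRange(h,(10,60,90),(35,255,255))
    mm=np.zeros_like(m);mm[y-14:y+16,x-36:x+36]=m[y-14:y+16,x-36:x+36]
    nn,_,st,ce=cv2.connectedComponentsWithStats(mm);k=np.argsort(-st[1:,4])[:2]+1
    w=[cast(p,ce[i],.078) for i in k];print(n,st[k,4],np.round(w,4).tolist());bl.append(np.mean(w,0))
print('mid',np.mean(bl,0),'sep',np.linalg.norm(bl[0]-bl[1]))
p=load('w_hand');h=cv2.cvtColor(cv2.imread('pics/w_hand.png'),cv2.COLOR_BGR2HSV)
m=cv2.inRange(h,(0,0,165),(180,50,255));
c=blob(m,(250,110,297,222));rect(c,p,.042,'handle')
ys,xs=np.nonzero(m[130:198,250:280]);W=world(np.c_[xs+250,ys+130],p,.042);print('bar',W.mean(0),np.ptp(W,0),len(xs))
vx=cv2.fitLine(W,cv2.DIST_HUBER,0,.01,.01).ravel();print(vx,np.degrees(np.arctan2(vx[1],vx[0])))
rect(blob(cv2.inRange(h,(0,0,0),(180,255,50)),(330,105,425,230)),p,.074,'mat')
b=cv2.inRange(h,(100,120,40),(130,255,255));rect(blob(b,(290,70,330,250)),p,.064,'panel')
rect(blob(cv2.inRange(h,(0,0,0),(180,110,75)),(258,250,290,322)),p,.058,'cap')
cv2.imwrite('pics/hcrop.png',cv2.resize(cv2.imread('pics/w_hand.png')[80:260,230:330],None,fx=3,fy=3))
E
```

```text
pad [ 0.5624 -0.1129] [0.0941 0.045 ] deg 81.26
sink [ 0.5652 -0.1167] [0.1899 0.1215] deg 81.01
b+ [82 80] [[0.591, -0.058], [0.552, -0.0513]]
b- [67 66] [[0.5334, -0.1682], [0.5725, -0.1745]]
mid [ 0.56222234 -0.11301461] sep 0.11818831333556512
handle [0.6237 0.2661] [0.1308 0.0542] deg 86.17
bar [0.6181163  0.27381516] [0.03966135 0.0840548 ] 1380
[0.1538997  0.98808646 0.61811674 0.273815  ] 81.14701
mat [0.7498 0.268 ] [0.1189 0.0892] deg 85.99
panel [0.6539 0.2746] [0.1769 0.0133] deg 86.05
cap [0.6155 0.0985] [0.0378 0.0195] deg 76.19
```

View pics/hcrop.png

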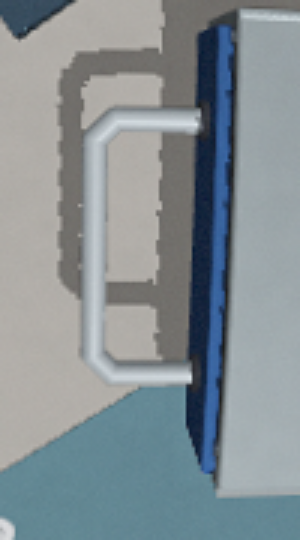

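```bash
python3 - <<'E'
from h import *
p=load('w_hand')
a=cast(p,(261,127),.044);b=cast(p,(261,197),.044);c=cast(p,(261,162),.044);print(a,b,c,np.degrees(np.arctan2(*(a-b)[::-1])))
th=np.radians(86.05-90);X=np.array([np.cos(th),np.sin(th)]);Y=np.array([-X[1],X[0]])
pan=np.array([.6539,.2746]);print('rel panel',(c-pan)@X,(c-pan)@Y)
g=c;o=rot(th)
r.gripper_to(.47,40)
r.servo_line([*g,.12],o,.3)
r.servo_line([*g,.025],o,.2)
w=r.get_obs();print(w['time'],w['wrist_force'].round(1))
r.gripper_to(0)
w=r.get_obs();print(w['time'],w['wrist_force'].round(1),w['grip_width'],w['gripper_force'],w['ee_pos'])
d=g-.104*X
r.servo_line([*d,.025],o,.1)
w=r.get_obs();print(w['time'],w['wrist_force'].round(1),w['grip_width'],w['ee_pos'])
r.gripper_to(.47)
r.servo_line([*d,.13],o,.3)
np.save('handle.npy',w['ee_pos'][:2])
r.gripper_to(1.0)
m=w['ee_pos'][:2]+.09*X
r.move_ptp([*(m),.22],rot(th+np.pi/2))
im,P=wrist('w_mod');w=r.get_obs();print(w['time'],w['qpos'].round(2),(-P['R'].T@P['t']).round(3))
E
```

```text
[0.61314896 0.31990493] [0.60810574 0.23439337] [0.61063903 0.27811915] 86.62477313025495
rel panel -0.043400623557512195 0.0005307201078290224
5.6333 [-0.1  0.3  0.3]
6.0167 [-2.7 -0.7  6. ] 0.09733968751902618 39.051827788352966 [0.61116372 0.27867305 0.02681422]
7.2083 [-1.2 -1.9 13.6] 0.1012051143424157 [0.50714709 0.28573805 0.02674128]
10.0667 [ 0.13  0.67 -1.01  1.56  0.59  1.25  0.52] [0.523 0.284 0.363]
```

View pics/w_mod.png

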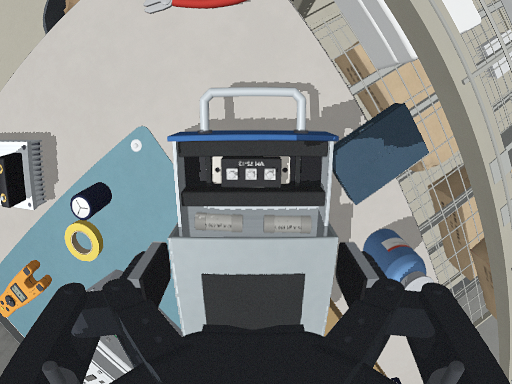

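The drawer is open: handle at (253,92), blue panel at row 136. The module is in the pocket at about (250,171), its metal flanges spanning columns 208–292.

```bash
python3 - <<'E'
from h import *
p=load('w_mod');im=cv2.imread('pics/w_mod.png');h=cv2.cvtColor(im,cv2.COLOR_BGR2HSV)
th=np.radians(86.05-90);X=np.array([np.cos(th),np.sin(th)]);Y=np.array([-X[1],X[0]])
hp=np.load('handle.npy');pred=hp+.09*X;print('pred',pred)
m=cv2.inRange(h,(0,0,120),(180,60,255))
ys,xs=np.nonzero(m[145:195,196:304]);ys+=145;xs+=196
L=xs<226;Rr=xs>276
for n,k in(('L',L),('R',Rr)):
    W=np.array([cast(p,q,.019) for q in np.c_[xs[k],ys[k]]])-pred
    print(n,k.sum(),xs[k].min(),xs[k].max(),ys[k].min(),ys[k].max(),'X',np.percentile(W@X,[2,50,98]).round(4),'Y',np.percentile(W@Y,[2,50,98]).round(4))
print(im[171,200:225].mean(1).astype(int),im[171,275:300].mean(1).astype(int));print(im[140:205,214].mean(1).astype(int))
E
```

```text
pred [0.5969333  0.27953832]
L 250 206 222 156 183 X [-0.0166 -0.001   0.0162] Y [-0.05   -0.0445 -0.0388]
R 210 280 289 156 183 X [-0.0165 -0.0009  0.0163] Y [0.0322 0.0374 0.0421]
[ 26  70  67  64  65  67  58  58  51  59  53  14 181 239 227 197  88  41
  80 163 178 119  57  57  56] [152  38  33  56  59  50 115 111  65  29  27  67 137 218 235  67  42  47
  44  45  58  60  59  57  57]
[ 93  49  56  59  58  60  58  57  60  56  54  62  60  55  54  44 145 228
 227 225 226 228 226 225 224 221 221 225 216 207 209 227 226 224 224 226
 227 227 226 229 229 224 135  89  23  24  28  25  30  25  24  29  47  50
  58  57  58  58  56  57  60  60  59  60  57]
```

```bash
python3 - <<'E'
from h import *
p=load('w_mod')
th=np.radians(86.05-90);X=np.array([np.cos(th),np.sin(th)]);Y=np.array([-X[1],X[0]])
hp=np.load('handle.npy');pred=hp+.09*X
for q in((168,136),(337,136)):print('panel',(cast(p,q,.064)-pred)@Y)
g=pred-.0025*Y;o=rot(th+np.pi/2)
f0=r.get_obs()['wrist_force']
r.servo_line([*g,.07],o,.3)
r.servo_line([*g,.017],o,.1)
w=r.get_obs();print(w['time'],(w['wrist_force']-f0).round(1),w['ee_pos'].round(4))
r.gripper_to(0,20)
w=r.get_obs();f=w['wrist_force']-f0;print(w['time'],f.round(1),'X',f[:2]@X,'Y',f[:2]@Y,w['grip_width'],w['gripper_force'],w['ee_pos'].round(4),(w['ee_pos'][:2]-pred)@Y)
E
```

```text
panel -0.08851457440163947
panel 0.08574928587379047
11.4 [ 0.4  1.  -0.1] [0.5967 0.2773 0.0169]
11.7083 [-0.5 -0.7  2.9] X -0.4006955381331627 Y -0.7718696758782022 0.792143863977415 23.677496910095215 [0.5972 0.2774 0.0178] -0.0021208848856503447
```

```bash
python3 - <<'E'
from h import *
th=np.radians(86.05-90);o=rot(th+np.pi/2)
ps=np.radians(81.2-90);o2=rot(ps+np.pi/2);os=rot(ps);B=np.array([.492,.078])
r.gripper_to(0,60)
e=r.get_obs()['ee_pos']
r.servo_line([e[0],e[1],.04],o,.08)
w=r.get_obs();print(w['grip_width'],w['wrist_force'].round(1))
r.servo_line([e[0],e[1],.15],o,.2)
r.servo_line([*B,.15],o2,.2)
r.servo_line([*B,.03],o2,.15)
f0=r.get_obs()['wrist_force']
z=.005
while z>-.003:
    r.servo_line([*B,z],o2,.06);w=r.get_obs();df=w['wrist_force']-f0
    if df[2]>4:break
    z-=.001
print(w['time'],z,w['ee_pos'].round(4),df.round(1),w['grip_width'])
r.gripper_to(1.0)
e=r.get_obs()['ee_pos'];print(e)
np.save('set.npy',e[:2])
r.servo_line([*e[:2],.11],o2,.25)
r.move_ptp([*e[:2],.12],os)
im,P=wrist('w_set');w=r.get_obs();print(w['time'],w['qpos'].round(2),w['ee_pos'])
E
```

```text
0.7765894847382346 [ 0.4 -0.4 -2.4]
16.8583 0.001 [0.4922 0.0781 0.0021] [-4.4 -3.9 18. ] 0.7761587310068276
[0.49201603 0.078016   0.0008853 ]
19.0417 [ 0.27  0.41 -0.66  2.04  0.35  0.8  -0.76] [0.49158369 0.07796908 0.11939902]
```

View pics/w_set.png

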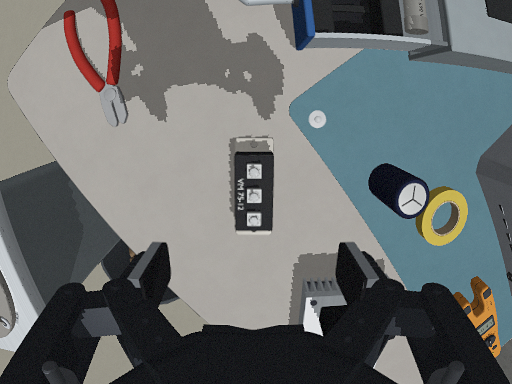

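The module stands flat and straight at (253,187), flange ends at rows ~138 and ~233. Nothing else has moved.

```bash
python3 - <<'E'
from h import *
p=load('w_set');e=np.load('set.npy')
ps=np.radians(81.2-90);os=rot(ps);X=np.array([np.cos(ps),np.sin(ps)]);Y=np.array([-X[1],X[0]])
for n,q in(('+',(254,138)),('-',(253,234))):
    d=cast(p,q,.002)-e;print(n,'X',d@X,'Y',d@Y)
f0=r.get_obs()['wrist_force']
r.servo_line([*e,.05],os,.25)
r.servo_line([*e,.006],os,.1)
w=r.get_obs();print((w['wrist_force']-f0).round(1))
r.gripper_to(0,20);r.gripper_to(0,60)
w=r.get_obs();print(w['time'],w['grip_width']*85,(w['wrist_force']-f0).round(1),w['ee_pos'])
zg=w['ee_pos'][2];np.save('zg.npy',zg)
r.servo_line([*e,.15],os,.15)
C=np.array([.5623,-.1130])
r.servo_line([*C,.15],os,.2)
im,P=wrist('w_pre');w=r.get_obs();print(w['time'],w['grip_width']*85,w['ee_pos'])
r.servo_line([*C,.1],os,.15)
im,P=wrist('w_pre2');w=r.get_obs();print(w['time'],w['ee_pos'])
E
```

```text
+ X -9.61526410102071e-05 Y 0.044374316124852924
- X -0.0009075854651329616 Y -0.04710268824560689
[ 0.7  0.5 -0.3]
20.8083 31.666494967382437 [-0.8  0.   8.6] [0.49227284 0.07801994 0.00656898]
23.1333 31.69946388561608 [ 0.56199324 -0.11116152  0.15002233]
23.6667 [ 0.56297886 -0.11247703  0.1008497 ]
```

View pics/w_pre2.png

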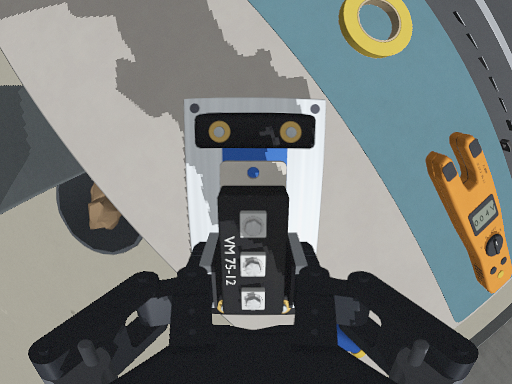

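The gripped module hangs level and straight above the sink. Its +y flange end is at row ~163, and the + block's gold screws are at (219,131) and (291,131).

```bash
cat > rel.py <<'E'
from h import *
ps=np.radians(81.2-90);X=np.array([np.cos(ps),np.sin(ps)]);Y=np.array([-X[1],X[0]])
def rel(name,e):
    p=load(name);im=cv2.imread(f'pics/{name}.png');h=cv2.cvtColor(im,cv2.COLOR_BGR2HSV)
    m=cv2.inRange(h,(10,70,90),(35,255,255));mm=np.zeros_like(m);mm[60:180,190:330]=m[60:180,190:330]
    n,_,st,ce=cv2.connectedComponentsWithStats(mm);k=np.argsort(-st[1:,4])[:2]+1
    for i in k:
        d=cast(p,ce[i],.077)-e[:2];print('screw',ce[i].round(1),st[i,4],'X %.4f Y %.4f'%(d@X,d@Y))
    zt=e[2]-.0066+.003
    g=cv2.GaussianBlur(h[...,2],(3,3),0).astype(int);s=h[...,1].astype(int)
    return p,im,zt
E
python3 - <<'E'
from rel import *
for n,e in(('w_pre',np.array([ 0.56199324,-0.11116152,0.15002233])),('w_pre2',np.array([ 0.56297886,-0.11247703,0.1008497]))):
    p,im,zt=rel(n,e)
    h=cv2.cvtColor(im,cv2.COLOR_BGR2HSV);m=cv2.inRange(h,(0,0,100),(180,70,255))
    # expected flange end pixel by search along central columns
    for c in(232,272):print(c,[(y,*h[y,c][1:]) for y in range(148 if n=='w_pre2' else 165,190,2)])
    for y in(163,170,176,182,188):
        d=cast(p,(252,y),zt)-e[:2];print(y,'X %.4f Y %.4f'%(d@X,d@Y))
    y=178 if n=='w_pre2' else 186
    print(y,h[y,205:300,2].tolist())
E
```

```text
screw [282.5 127. ] 177 X 0.0210 Y 0.0575
screw [227.4 126.7] 164 X -0.0190 Y 0.0576
232 [(165, np.uint8(16), np.uint8(140)), (167, np.uint8(15), np.uint8(137)), (169, np.uint8(13), np.uint8(137)), (171, np.uint8(17), np.uint8(138)), (173, np.uint8(17), np.uint8(139)), (175, np.uint8(15), np.uint8(138)), (177, np.uint8(17), np.uint8(137)), (179, np.uint8(15), np.uint8(140)), (181, np.uint8(11), np.uint8(139)), (183, np.uint8(16), np.uint8(141)), (185, np.uint8(13), np.uint8(101)), (187, np.uint8(64), np.uint8(20)), (189, np.uint8(43), np.uint8(24))]
272 [(165, np.uint8(13), np.uint8(137)), (167, np.uint8(17), np.uint8(135)), (169, np.uint8(15), np.uint8(136)), (171, np.uint8(13), np.uint8(135)), (173, np.uint8(13), np.uint8(134)), (175, np.uint8(15), np.uint8(135)), (177, np.uint8(17), np.uint8(134)), (179, np.uint8(17), np.uint8(133)), (181, np.uint8(15), np.uint8(137)), (183, np.uint8(15), np.uint8(137)), (185, np.uint8(13), np.uint8(98)), (187, np.uint8(35), np.uint8(29)), (189, np.uint8(24), np.uint8(21))]
163 X -0.0009 Y 0.0440
170 X -0.0009 Y 0.0404
176 X -0.0009 Y 0.0373
182 X
[... 1965 characters left out ...]
 (184, np.uint8(17), np.uint8(132)), (186, np.uint8(46), np.uint8(11)), (188, np.uint8(9), np.uint8(27))]
163 X -0.0014 Y 0.0443
170 X -0.0014 Y 0.0407
176 X -0.0014 Y 0.0376
182 X -0.0014 Y 0.0344
188 X -0.0014 Y 0.0313
178 [169, 167, 164, 162, 162, 163, 166, 165, 165, 166, 168, 168, 169, 170, 156, 140, 141, 141, 140, 140, 141, 140, 141, 137, 139, 141, 139, 139, 139, 139, 138, 141, 138, 138, 139, 139, 140, 139, 137, 139, 138, 137, 138, 140, 132, 113, 110, 105, 109, 109, 109, 129, 140, 138, 138, 136, 138, 136, 135, 135, 135, 135, 136, 134, 135, 136, 136, 135, 134, 135, 134, 134, 134, 134, 135, 138, 136, 136, 136, 135, 135, 168, 244, 244, 241, 242, 241, 241, 241, 244, 244, 243, 244, 244, 244]
```

```bash
python3 - <<'E'
from rel import *
os=rot(ps);C=np.array([.5623,-.1130])+.0014*X+.0004*Y
r.servo_line([*C,.088],os,.1);r.wait(.4)
w=r.get_obs();f0=w['wrist_force'];print('err',(w['ee_pos'][:2]-C)@X,(w['ee_pos'][:2]-C)@Y)
wrist('w_pre3');e=r.get_obs()['ee_pos'];rel('w_pre3',e)
z=.078;stop=None
while z>.0395:
    r.servo_line([*C,z],os,.08);w=r.get_obs();df=w['wrist_force']-f0
    if df[2]>4 or np.linalg.norm(df[:2])>5:stop=z;break
    z-=.006 if z>.0485 else .001
print(w['time'],stop,w['ee_pos'].round(4),df.round(1))
im,P=wrist('w_on')
E
```

```text
err 8.607436951563013e-05 -3.518434352638547e-05
screw [213.2 132.4] 316 X -0.0209 Y 0.0590
screw [289.4 132.7] 307 X 0.0187 Y 0.0588
27.4167 0.04199999999999999 [ 0.5639 -0.1129  0.0426] [-1.8 -0.2  8.2]
```

View pics/w_on.png

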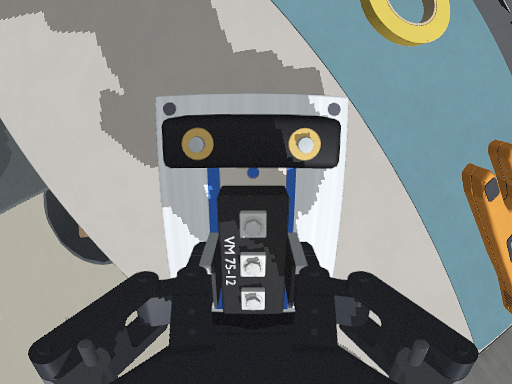

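The module is seated on the pad with even blue margins (columns 209–219 and 286–295). Releasing now, then checking from above.

```bash
python3 - <<'E'
from rel import *
os=rot(ps);r.gripper_to(.75);e=r.get_obs()['ee_pos']
r.servo_line([*e[:2],.09],os,.1);r.servo_line([*e[:2],.24],os,.25)
r.servo_line([.545,-.10,.27],os,.2);r.wait(.3)
im,P=wrist('w_fin');w=r.get_obs();print(w['time'],w['wrist_force'].round(1))
t=r.snapshot('top')
a=cv2.resize(im[90:250,190:350],(400,400),interpolation=cv2.INTER_CUBIC)
b=cv2.resize(t[130:290,80:340],(400,400*160//260),interpolation=cv2.INTER_CUBIC)
o=np.zeros((400,800,3),np.uint8);o[:,:400]=a;o[:b.shape[0],400:]=b;cv2.imwrite('pics/fin.png',o)
E
```

```text
29.9583 [1.2 0.  0.3]
```

View pics/fin.png

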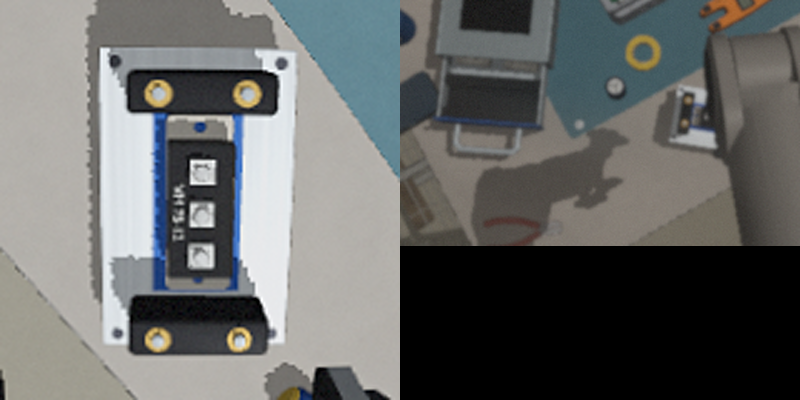

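The module lies between the blocks, but the blue margins look slightly uneven in x. I'll measure them before handing in.

```bash
python3 - <<'E'
from rel import *
def wr(c,p,z):
    R=cv2.minAreaRect(np.array([cast(p,q,z) for q in c.reshape(-1,2)],np.float32));return np.array(R[0]),R
for n,rows in(('w_fin',(139,141,203)),('w_on',(172,178))):
    p=load(n);im=cv2.imread(f'pics/{n}.png');h=cv2.cvtColor(im,cv2.COLOR_BGR2HSV)
    b=cv2.inRange(h,(100,110,40),(130,255,255))
    for y in rows:
        lo,hi=(245,295) if n=='w_fin' else (200,305)
        x=np.nonzero(b[y,lo:hi])[0]+lo;print(n,y,x.tolist())
        if len(x)<4:continue
        g=np.argmax(np.diff(x));q=[x[0]-.5,x[-1]+.5]
        # largest gap is the base plate (ignoring its hole)
        L=[v for v in x if v<(x[0]+x[-1])/2-8];R_=[v for v in x if v>(x[0]+x[-1])/2+8]
        P=[cast(p,(v,y),.036)@X for v in q];M=[cast(p,(v,y),.0375)@X for v in(L[-1]+.5,R_[0]-.5)]
        print('  pad mid %.4f w %.4f  base mid %.4f w %.4f  off %.4f'%(np.mean(P),P[1]-P[0],np.mean(M),M[1]-M[0],np.mean(M)-np.mean(P)))
    if n=='w_fin':
        for y in(141,203):print(im[y,245:292].tolist()[::1] if 0 else h[y,245:292,1].tolist())
        for c in(258,262,278):print(c,[(y,int(h[y,c,1]),int(h[y,c,2])) for y in list(range(130,144))+list(range(198,212))])
E
```

```text
w_fin 139 [252, 253, 254, 255, 268, 269, 270, 271, 284, 285, 286]
  pad mid 0.5735 w 0.0445  base mid 0.5741 w 0.0354  off 0.0005
w_fin 141 [252, 253, 254, 255, 268, 269, 270, 271, 284, 285, 286]
  pad mid 0.5735 w 0.0445  base mid 0.5741 w 0.0355  off 0.0005
w_fin 203 [251, 252, 253, 254, 255, 282, 283, 284]
  pad mid 0.5725 w 0.0456  base mid 0.5737 w 0.0347  off 0.0012
[11, 10, 9, 9, 9, 19, 81, 178, 177, 197, 193, 56, 12, 18, 16, 16, 16, 16, 14, 18, 18, 23, 67, 176, 193, 197, 206, 43, 22, 14, 18, 18, 20, 19, 17, 16, 14, 19, 36, 172, 176, 139, 43, 7, 10, 9, 11]
[14, 14, 14, 12, 12, 32, 110, 198, 187, 195, 218, 10, 19, 16, 16, 16, 18, 16, 16, 18, 14, 16, 21, 3, 5, 17, 16, 16, 16, 16, 18, 18, 18, 18, 18, 21, 7, 137, 198, 213, 52, 14, 12, 14, 16, 16, 17]
258 [(130, 86, 89), (131, 57, 45), (132, 29, 52), (133, 16, 48), (134, 15, 35), (135, 58, 35), (136, 15, 170), (137, 15, 207), (138, 17, 169), (139, 20, 126), (140, 16, 131), (141, 18, 131), (142, 18, 131), (143, 17, 134), (198, 16, 49), (199, 43, 47), (200, 4, 59), (201, 16, 96), (202, 18, 128), (203, 16, 127), (204, 18, 130), (205, 
[... 685 characters left out ...]
 (139, 15, 122), (140, 18, 125), (141, 19, 124), (142, 20, 125), (143, 16, 126), (198, 15, 51), (199, 15, 50), (200, 13, 59), (201, 13, 100), (202, 18, 130), (203, 18, 127), (204, 19, 131), (205, 14, 129), (206, 81, 136), (207, 9, 136), (208, 17, 74), (209, 20, 13), (210, 139, 11), (211, 33, 23)]
w_on 172 [208, 209, 210, 211, 212, 213, 214, 215, 216, 217, 218, 248, 249, 250, 251, 252, 253, 254, 255, 256, 257, 258, 287, 288, 289, 290, 291, 292, 293, 294, 295]
  pad mid 0.5735 w 0.0458  base mid 0.5740 w 0.0349  off 0.0005
w_on 178 [208, 209, 210, 211, 212, 213, 214, 215, 216, 217, 218, 287, 288, 289, 290, 291, 292, 293, 294, 295]
  pad mid 0.5735 w 0.0460  base mid 0.5740 w 0.0351  off 0.0005
```

Offset across the pad is only about 0.5–1 mm and the module is straight, so I'm handing in.

```bash
python3 -c "
from bench import r
print(r.job_done(), r.get_obs()['time'])"
```

```text
the job is handed in; nothing more can be done
the job is handed in; nothing more can be done
```

The power module lies flat and straight on the blue pad between the two black blocks, about 0.5–1 mm off centre across the pad; the arm is clear, and I handed the job in at about 30 s.

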